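# Hold the amber hood half open over a culture dish

## Task

Set the petri dish down gently in the middle of the lit window of the viewing box. Then take the amber hood, which stands tipped back, by its bar handle, swing it forward over the dish and stop with it 50 degrees open (0 is shut, 90 is upright), so that a colleague can pick colonies beneath it with the screen still before their eyes. The hood falls shut by itself: never let it drop, and end the job still holding it there by the handle, without letting go. Keep the dish level and leave the other things on the bench where they are.

Things in the scene. Friction and masses are not known exactly. Their poses are not given: they have to be found in the camera images.
- viewing_box: flat white box with a lit window on top and an amber see-through hood hinged along its rear edge: 200 (x) x 210 (y) x 60 mm high without the hood. Fixed. Origin at the centre of its underside; -x is its front with the keys (towards the robot), +x the rear with the hinge, z up. It may be turned up to 0.25 rad about the vertical
- window (a point): centre of the lit window, on its surface, 60 mm above the worktop; the window is a flat bright pane 142 (x) x 158 (y) mm, flush with the deck. The hood, tipped back, stands behind it
- hinge_line (a point): middle of the hood's hinge axis, 88 mm above the worktop; the axis is level and runs along the viewing box's y. It lies 103 mm behind the centre of the window
- handle (a point): middle of the bar of the hood's steel bow handle: round bar 8 mm thick, 80 mm long, parallel to the hinge axis and 222 mm from it, in the plane of the panel, 34 mm beyond the hood's free edge, on two legs 48 mm either side. At the start it is the hood's topmost part, 304 mm above the worktop, 50 mm behind the hinge line. The bar can turn between the fingers. Moves with the hood
- hood (a joint): opening angle a of the hood, rad: 0 shut (level, handle to the box's front), 1.57 upright, 1.80 back on its stop (the start). Hood 192 mm wide, 188 mm from hinge to free edge, amber pane in a metal frame, 26 mm skirts below, 0.32 kg, hardly any friction: below 1.57 it falls shut, above it falls back. The handle is 222 mm x cos(a) in front of and 222 mm x sin(a) above the hinge line
- dish: the only petri dish on the bare worktop near the robot, closed, one rigid piece, round, 64 mm across and 15 mm high, 45 g; it starts right of the viewing box. Origin at the centre of its underside, z up. Grip it across its diameter
- reagent_bottle: bystander: white plastic bottle 45 x 62 x 109 mm, behind the dish; origin at the centre of its underside
- dropper_bottle: bystander: brown dropper bottle, 35 mm across, 106 mm high, behind the dish; origin at the centre of its underside
- lab_timer: bystander: small white timer 39 x 68 x 62 mm, behind and right of the dish; origin at the centre of its underside
- forceps: bystander: steel forceps 122 mm long, lying flat between dish and viewing box near the front edge; origin at the centre of its underside
- tape_roll: bystander: roll of tape 82 mm across, 19 mm high, lying on the clipboard left of the viewing box; origin at the centre of its underside
- marker_blue: bystander: marker pen 128 mm long, lying left of the viewing box near the front edge; origin at the centre of its underside
There are look-alikes about, which are no part of the job. What is shaped like the dish but brown is not meant.

How it is judged (in metres and radians):
On the way, in this order (a step that is already met when the one before it is completed fails the run):
1. the dish stands let go in the middle of the lit window, the hood still tipped back (horizontal distance between dish and window below 0.03 m and z of dish in the frame of window between -0.006 and 0.006 m and angle between dish's own z axis and vertical below 0.1 rad and linear speed of dish below 0.03 m/s and contact force between the fingers and dish below 0.05 N and value of joint hood above 1.4 rad), for 0.2 s.
2. the hood is held in the fingers at 50 degrees, give or take 5 (value of joint hood between 0.785 and 0.96 rad and velocity of joint hood between -0.1 and 0.1 rad/s and contact force between the fingers and hood above 0.3 N and contact force between hood and dish below 0.05 N), for 0.3 s.
At the end, for the whole second after the job is handed in: the fingers hold the hood still at 50 +/- 5 degrees open (0.785 to 0.960 rad), nothing else carrying it; the dish stands upright and let go on the window, its centre within 30 mm of the window's centre; no bystander is 30 mm or more from its start (all of step 2 and horizontal distance between dish and window below 0.03 m and z of dish in the frame of window between -0.006 and 0.006 m and angle between dish's own z axis and vertical below 0.1 rad and linear speed of dish below 0.03 m/s and contact force between the fingers and dish below 0.05 N and distance of each of reagent_bottle, dropper_bottle, lab_timer, forceps, tape_roll, marker_blue from where it was at the start of the episode below 0.03 m); the arm keeps its last pose, push and grip.
It fails at once if the hood goes down below 34 degrees (value of joint hood below 0.6 rad).
It fails at once if the hood is let drop (swings shut faster than 3 rad/s) (velocity of joint hood below -3 rad/s).
It fails at once if the dish is tipped by more than 30 degrees (angle between dish's own z axis and vertical above 0.52 rad).
It fails at once if the dish is dropped or thrown (faster than 0.5 m/s out of the fingers) (contact force between the fingers and dish below 0.01 N and linear speed of dish above 0.5 m/s).
It fails at once if a bystander is pushed 30 mm or more from its place (distance of any of reagent_bottle, dropper_bottle, lab_timer, forceps, tape_roll, marker_blue from where it was at the start of the episode above 0.03 m).
It also fails if it takes over 50 s, if anything falls off the work surface, if the arm or the gripper's body presses on something with over 40 N, if the wrist force passes 120 N, or if a joint passes its speed limit or range.

## Robot

A 6-joint arm with a two-finger parallel gripper is mounted at the origin on a cart in front of the work surface, level with it; the furniture and walls round the work are solid. World frame = base frame: x ahead of the robot, y to its left, z up, the work surface at z = 0. Lengths are in mm, angles in rad, forces in N, time in s.
With the tool pointing down it reaches from about 400 to 825 mm from the base axis. Payload 7 kg.
Tool frame: the origin (TCP) lies at the very end of the fingers, on their centre line; the grasp point (between the pads) lies 19 mm behind it; z points along the fingers, y is the line along which they close (so a half turn about z gives the same grasp; the last joint's range is limited). The gripper opens to 85 mm and grips with 20 to 120 N. Pads are 22 mm wide; open, the fingers measure 114 mm over their backs; the gripper's body (76 mm by 85 mm) begins 54 mm behind the grasp point. The pads swing forward as they close: fully open they stand 13 mm farther back than shut.
Start: joints at [-0.948, 0.359, 0.012, 0, -1.224, -0.288], TCP at [221.764, -637.507, 204.002] pointing down, gripper open.
Joint ranges: [-3.07, 3.07], [-1.43, 2.12], [-1.02, 1.25], [-3.03, 1.67], [-3.05, -0], [-3.03, 3.03]. Speed limits (rad/s): [2.39, 2.39, 3.01, 3.14, 3.14, 3.14].

## Interface

Orientations are given as a unit quaternion [x, y, z, w].
In Python, from rig import sensors, vision, hand_in gives the robot as it stands.
- The arm moves only by the tool send_rows, never from a script. Its argument "targets" is a list of rows, each an object of numbers: "jaw": the closure, from -1 (fully open) to 1 (shut); "dx", "dy", "dz": the shift along the tool's x, y, z as a fraction of full scale; "turn": the turn about the tool's z as a fraction of full scale. A call has 1 to 8 rows; each row shifts and turns the commanded pose from where the row before left it, along the tool's axes as they then stand; what a row does not reach is not made up. Full scale, the value 1, is 0.02 m for a shift and 0.08 rad for a turn. A row lasts 1/12 s, in which the tool goes at most 41.7 mm and 7.16 degrees, less where a joint would pass 70% of its speed; a pose out of reach is approached as far as the arm can. A call with a number of a shift or a turn outside -1 to 1 is refused whole. A call with a gripper value outside its range is refused whole. The fingers move at their own pace and stop on an object; "squeeze" is the grip in N (left out, the last holds). Time passes only in rows, so rows that do not move let the fingers close. It gives the time, the measured TCP pose, the force, the opening and the grip force at its end, in the units of the state.
- sensors.read_state(): the state, without advancing time (a new reading comes with each control period).
- vision.snapshot(name): name is "scene" or "side" or "wrist"; returns the picture (384x512x3 uint8, red, green, blue); there is no depth.
- vision.camera_info(name): a dict with "mtx" (3x3 intrinsics, pixels), "pose" (4x4, takes a point from camera to world coordinates); the wrist camera has in their place "hand_eye" (4x4, takes a point from camera to tool coordinates, whose origin is the TCP and whose axes are the flange's). Camera axes: x right, y up, looking along -z (the intrinsics and any distortion apply to the point x, -y, -z); pixel columns grow to the right and rows downward; lengths in mm; the calibration is good to about 2 mm. A picture is of the moment at which its call begins: read the wrist's pose just before it. camera_info takes no time and is no camera call.
- hand_in(): hands the job in; it is judged then, once.
The state is a dict: "t": time; "joint_pos": joint angles; "qvel": joint speeds; "effort": joint torques, N m; "tool_pos": TCP position; "eef_rot": TCP orientation; "force": force on the tool from outside, world axes, zero at the start; "moment": the same for the moment, N m; "opening": finger opening in mm; "grasp_force": force on a finger pad.
Only numpy, scipy, OpenCV 4.12 (cv2) and the standard library are available. Lean on these libraries where they do the work, as an engineer would, in place of code of your own. Each camera call takes 0.05 s, during which the arm holds its last target. There are 200 camera calls.

## Working session

There is one attempt and no reset: what is moved stays moved. The work goes in short steps, Python scripts to look and compute and a tool call to move; the robot and the scene stay as the last step left them, time stands still between calls to the robot, and variables do not carry over. Pictures are saved under pics/ and viewed, at most 10 in all, crops included, and the job is handed in when it is done.

Besides the shell and the picture viewer there is one more tool, called after ">>>" by a JSON object that holds its "name" and its "arguments". send_rows: Moves the arm, as the interface text tells. Its arguments: {"type":"object","properties":{"targets":{"type":"array","items":{"type":"object","properties":{"jaw":{"type":"number"},"dx":{"type":"number"},"dy":{"type":"number"},"dz":{"type":"number"},"turn":{"type":"number"}}}},"squeeze":{"type":"number"}},"required":["targets"]}

```bash
mkdir -p pics; ls; python3 - <<'E'
from rig import sensors, vision
import cv2, numpy as np
s=sensors.read_state(); print(s)
for n in ("scene","side"):
    cv2.imwrite(f"pics/{n}0.png",vision.snapshot(n)[:,:,::-1]); c=vision.camera_info(n); print(n,{k:np.round(v,3).tolist() if not isinstance(v,str) else v for k,v in c.items()})
print({k:np.round(v,3).tolist() for k,v in vision.camera_info("wrist").items()})
E
```

```text
pics
{'t': 0.0, 'joint_pos': array([-9.47905097e-01,  3.59373158e-01,  1.10341803e-02, -3.43771072e-04,
       -1.22408767e+00, -2.88091289e-01]), 'qvel': array([ 0.00089367,  0.00048233,  0.00029965, -0.00067222, -0.00078006,
        0.00093199]), 'effort': array([ 1.41293513e-03, -5.83322346e+01,  2.93418485e+01,  6.93604723e+00,
       -6.03082299e-03, -6.89232436e-06]), 'tool_pos': array([ 221.57626513, -637.02889645,  203.06300143]), 'eef_rot': array([-1.66561452e-01,  9.86030726e-01,  8.03142466e-04, -2.13458320e-04]), 'force': array([ 0.39119149, -0.4539303 ,  0.42123476]), 'moment': array([-0.03909384, -0.03387842,  0.00550394]), 'grasp_force': 0.0, 'opening': 85.54942080593753}
scene {'mtx': [[444.022, 0.0, 246.969], [0.0, 444.022, 191.897], [0.0, 0.0, 1.0]], 'pose': [[-0.592, 0.496, -0.636, -347.389], [-0.806, -0.373, 0.459, 816.5], [-0.009, 0.784, 0.62, 903.721], [0.0, 0.0, 0.0, 1.0]]}
side {'mtx': [[452.22, 0.0, 249.238], [0.0, 452.22, 187.356], [0.0, 0.0, 1.0]], 'pose': [[-0.991, 0.053, -0.126, 349.465], [-0.136, -0.399, 0.907, 1459.988], [-0.002, 0.915, 0.403, 659.104], [0.0, 0.0, 0.0, 1.0]]}
{'mtx': [[269.404, 0.0, 257.568], [0.0, 269.404, 191.135], [0.0, 0.0, 1.0]], 'hand_eye': [[0.001, 0.953, 0.302, 77.184], [1.0, -0.001, 0.001, 0.307], [0.001, 0.302, -0.953, -170.009], [0.0, 0.0, 0.0, 1.0]]}
```

View pics/scene0.png

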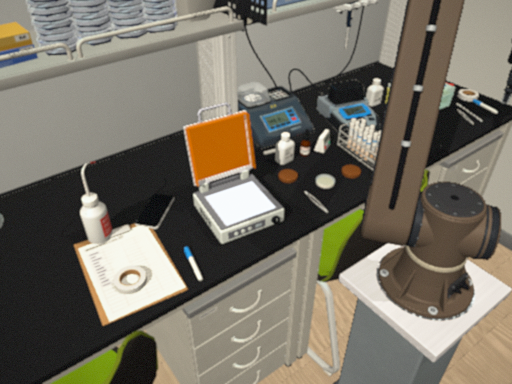

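View pics/side0.png

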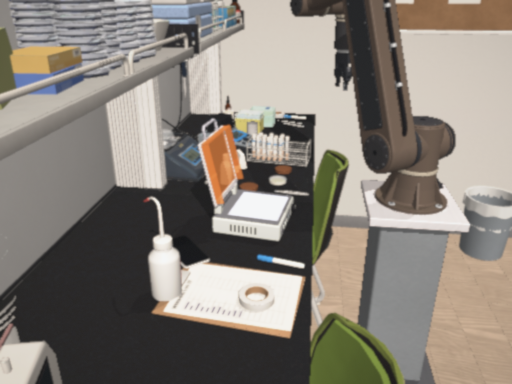

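The scene view shows the pale dish at about (325,181), with brown look-alikes at (288,175) and (350,171). The window is at about (240,203) and the orange hood, tipped back, at (220,145) with its handle near (213,110). The side view shows the window near (258,206), the dish at (278,181) and the handle near (209,127).

```bash
cat > h.py <<'E'
import numpy as np, cv2
from rig import sensors, vision
from scipy.spatial.transform import Rotation as R
def campose(n,s=None):
    c=vision.camera_info(n)
    if n!="wrist": return c["mtx"],np.array(c["pose"])
    T=np.eye(4);T[:3,:3]=R.from_quat(s["eef_rot"]).as_matrix();T[:3,3]=s["tool_pos"]
    return c["mtx"],T@np.array(c["hand_eye"])
def cast(K,P,px,z):
    px=np.atleast_2d(px).astype(float)
    d=np.c_[(px[:,0]-K[0][2])/K[0][0],-(px[:,1]-K[1][2])/K[1][1],-np.ones(len(px))]@P[:3,:3].T
    return P[:3,3]+d*((z-P[2,3])/d[:,2])[:,None]
def proj(K,P,X):
    c=(np.atleast_2d(X)-P[:3,3])@P[:3,:3]
    return np.c_[K[0][2]+K[0][0]*c[:,0]/-c[:,2],K[1][2]+K[1][1]*c[:,1]/c[:,2]]
def blob(mask,near):
    n,l,st,ce=cv2.connectedComponentsWithStats(mask.astype(np.uint8))
    i=l[near[1],near[0]]
    if i==0: i=1+np.argmin(np.hypot(*(ce[1:]-near).T))
    m=(l==i).astype(np.uint8); return max(cv2.findContours(m,0,1)[0],key=cv2.contourArea),st[i],ce[i]
E
python3 - <<'E'
from h import *
for n,wn,dn in (("scene",(240,203),(325,181)),("side",(258,206),(278,181))):
    im=cv2.imread(f"pics/{n}0.png").astype(int); K,P=campose(n)
    print(n,im[wn[1],wn[0]],im[dn[1],dn[0]],im[wn[1]+30,wn[0]-20])
    c,st,ce=blob(im.min(2)>235,wn); print("win",st)
    w=cast(K,P,c[:,0,:],60); r=cv2.minAreaRect(w[:,:2].astype(np.float32)); print(r)
    c,st,ce=blob(im.min(2)>110,dn); print("dish",st)
    w=cast(K,P,c[:,0,:],12); print(cv2.minAreaRect(w[:,:2].astype(np.float32)))
E
```

```text
scene [253 251 248] [170 202 205] [199 220 220]
win [ 206  182   68   43 1649]
((492.78619384765625, 237.34780883789062), (160.0283966064453, 143.56748962402344), 82.07984161376953)
dish [316 174  19  15 225]
((457.95062255859375, -86.97329711914062), (59.81983947753906, 79.6771240234375), 46.784568786621094)
side [247 246 245] [188 210 216] [63 66 68]
win [ 230  193   57   27 1077]
((489.13531494140625, 237.855712890625), (157.46946716308594, 142.1568145751953), 81.97769927978516)
dish [269 175  18  11 146]
((457.1359558105469, -79.46429443359375), (63.0005989074707, 95.6277084350586), 5.541926860809326)
```

```bash
python3 - <<'E'
from h import *
for n,ps in (("scene",[(288,175),(350,171),(316,201),(285,160),(305,152),(323,150)]),("side",[(249,186),(284,169),(291,193)])):
    K,P=campose(n); print(n,cast(K,P,ps,8).round()[:,:2].tolist())
    y=np.radians(-8); ex=np.array([np.cos(y),np.sin(y),0]); H=np.array([491,237.5,88])+103*ex
    print(H, proj(K,P,[H,H+50*ex+[0,0,216]]).round())
E
```

```text
scene [[561.0, -14.0], [451.0, -199.0], [402.0, 6.0], [637.0, -64.0], [633.0, -156.0], [603.0, -218.0]]
[592.99761108 223.1651706   88.        ] [[224. 176.]
 [214. 107.]]
side [[555.0, -19.0], [441.0, -203.0], [402.0, 23.0]]
[592.99761108 223.1651706   88.        ] [[226. 193.]
 [208. 123.]]
```

>>> {"name": "send_rows", "arguments": {"targets": [{"turn": -1,"jaw": -1},{"turn": -1},{"turn": -1},{"turn": -1},{"turn": -1},{"turn": -1},{"turn": -1},{"turn": -1}]}}

```text
invalid input at $.targets[0]: expected keys jaw, dx, dy, dz, turn
```

>>> {"name": "send_rows", "arguments": {"targets": [{"dx": 0,"dy": 0,"dz": 0,"jaw": -1,"turn": -1},{"dx": 0,"dy": 0,"dz": 0,"jaw": -1,"turn": -1},{"dx": 0,"dy": 0,"dz": 0,"jaw": -1,"turn": -1},{"dx": 0,"dy": 0,"dz": 0,"jaw": -1,"turn": -1},{"dx": 0,"dy": 0,"dz": 0,"jaw": -1,"turn": -1},{"dx": 0,"dy": 0,"dz": 0,"jaw": -1,"turn": -1},{"dx": 0,"dy": 0,"dz": 0,"jaw": -1,"turn": -1},{"dx": 0,"dy": 0,"dz": 0,"jaw": -1,"turn": -1}]}}

```text
t: 0.77
tool_pos: [221.7, -637.2, 203.4]
eef_rot: [-0.47, 0.883, 0.0, 0.0]
force: [-0.5, 0.4, 0.3]
opening: 85.6
grasp_force: 0.0
```

>>> {"name": "send_rows", "arguments": {"targets": [{"dx": 0,"dy": 0,"dz": 0,"jaw": -1,"turn": -1},{"dx": 0,"dy": 0,"dz": 0,"jaw": -1,"turn": -1},{"dx": 0,"dy": 0,"dz": 0,"jaw": -1,"turn": -1},{"dx": 0,"dy": 0,"dz": 0,"jaw": -1,"turn": -1},{"dx": 0,"dy": 0,"dz": 0,"jaw": -1,"turn": -1},{"dx": 0,"dy": 0,"dz": 0,"jaw": -1,"turn": -0.68},{"dx": 0,"dy": 0,"dz": 0,"jaw": -1,"turn": 0}]}}

```text
t: 1.35
tool_pos: [221.7, -637.3, 203.5]
eef_rot: [-0.656, 0.755, 0.0, 0.0]
force: [0.0, 0.6, -0.4]
opening: 85.7
grasp_force: 0.0
```

>>> {"name": "send_rows", "arguments": {"targets": [{"dx": -0.97,"dy": -0.26,"dz": 0,"jaw": -1,"turn": 0},{"dx": -0.97,"dy": -0.26,"dz": 0,"jaw": -1,"turn": 0},{"dx": -0.97,"dy": -0.26,"dz": 0,"jaw": -1,"turn": 0},{"dx": -0.97,"dy": -0.26,"dz": 0,"jaw": -1,"turn": 0},{"dx": -0.97,"dy": -0.26,"dz": 0,"jaw": -1,"turn": 0},{"dx": -0.97,"dy": -0.26,"dz": 0,"jaw": -1,"turn": 0},{"dx": -0.97,"dy": -0.26,"dz": 0,"jaw": -1,"turn": 0},{"dx": -0.97,"dy": -0.26,"dz": 0,"jaw": -1,"turn": 0}]}}

```text
t: 2.02
tool_pos: [285.0, -488.6, 203.8]
eef_rot: [-0.654, 0.756, 0.0, 0.0]
force: [-0.1, -0.4, -0.2]
opening: 85.3
grasp_force: 0.0
```

>>> {"name": "send_rows", "arguments": {"targets": [{"dx": -0.97,"dy": -0.26,"dz": 0,"jaw": -1,"turn": 0},{"dx": -0.97,"dy": -0.26,"dz": 0,"jaw": -1,"turn": 0},{"dx": -0.97,"dy": -0.26,"dz": 0,"jaw": -1,"turn": 0},{"dx": -0.97,"dy": -0.26,"dz": 0,"jaw": -1,"turn": 0},{"dx": -0.97,"dy": -0.26,"dz": 0,"jaw": -1,"turn": 0},{"dx": -0.97,"dy": -0.26,"dz": 0,"jaw": -1,"turn": 0},{"dx": -0.97,"dy": -0.26,"dz": 0,"jaw": -1,"turn": 0},{"dx": -0.97,"dy": -0.26,"dz": 0,"jaw": -1,"turn": 0}]}}

```text
t: 2.68
tool_pos: [348.0, -340.9, 203.9]
eef_rot: [-0.654, 0.756, 0.0, 0.0]
force: [0.4, -0.0, -0.2]
opening: 85.8
grasp_force: 0.0
```

>>> {"name": "send_rows", "arguments": {"targets": [{"dx": -0.97,"dy": -0.26,"dz": 0,"jaw": -1,"turn": 0},{"dx": -0.97,"dy": -0.26,"dz": 0,"jaw": -1,"turn": 0},{"dx": -0.97,"dy": -0.26,"dz": 0,"jaw": -1,"turn": 0},{"dx": -0.97,"dy": -0.26,"dz": 0,"jaw": -1,"turn": 0},{"dx": -0.97,"dy": -0.26,"dz": 0,"jaw": -1,"turn": 0},{"dx": -0.97,"dy": -0.26,"dz": 0,"jaw": -1,"turn": 0},{"dx": -0.97,"dy": -0.26,"dz": 0,"jaw": -1,"turn": 0},{"dx": -0.97,"dy": -0.26,"dz": 0,"jaw": -1,"turn": 0}]}}

```text
t: 3.35
tool_pos: [411.1, -193.2, 204.0]
eef_rot: [-0.654, 0.756, 0.0, 0.0]
force: [0.4, -0.6, 0.4]
opening: 85.6
grasp_force: 0.0
```

>>> {"name": "send_rows", "arguments": {"targets": [{"dx": -0.97,"dy": -0.26,"dz": 0.5,"jaw": -1,"turn": 0},{"dx": -0.97,"dy": -0.26,"dz": 0.5,"jaw": -1,"turn": 0},{"dx": -0.97,"dy": -0.26,"dz": 0.5,"jaw": -1,"turn": 0},{"dx": -0.97,"dy": -0.26,"dz": 0.5,"jaw": -1,"turn": 0},{"dx": -0.97,"dy": -0.26,"dz": 0.5,"jaw": -1,"turn": 0},{"dx": -0.97,"dy": -0.26,"dz": 0.5,"jaw": -1,"turn": 0},{"dx": 0,"dy": 0,"dz": 0,"jaw": -1,"turn": 0},{"dx": 0,"dy": 0,"dz": 0,"jaw": -1,"turn": 0}]}}

```text
t: 4.02
tool_pos: [458.1, -82.7, 143.4]
eef_rot: [-0.655, 0.755, 0.0, -0.001]
force: [0.1, -0.2, -0.2]
opening: 85.5
grasp_force: 0.0
```

```bash
python3 - <<'E'
from h import *
s=sensors.read_state(); im=vision.snapshot("wrist")[:,:,::-1]; cv2.imwrite("pics/w1.png",im)
print(s["tool_pos"],s["eef_rot"],s["joint_pos"].round(2))
K,P=campose("wrist",s); print(proj(K,P,[[458,-83,15]]))
E
```

```text
[458.09116027 -82.7297467  143.39472278] [-6.55327942e-01  7.55344055e-01  3.96550094e-04 -6.99921322e-04] [ 0.25  0.06 -0.52 -0.   -0.99 -0.39]
[[257.3952503  176.54442686]]
```

View pics/w1.png

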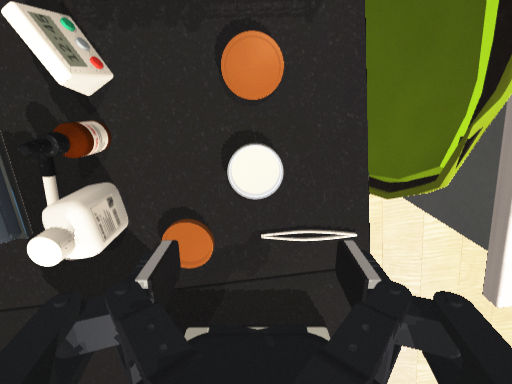

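The wrist view shows the white dish at (256,171), a brown dish at (188,243) and the forceps from (262,236) to (356,236), with the bottles to the left.

```bash
python3 - <<'E'
from h import *
s=sensors.read_state(); K,P=campose("wrist",s); im=cv2.imread("pics/w1.png").astype(int)
c,st,ce=blob(im.min(2)>110,(256,171)); print(st)
w=cast(K,P,c[:,0,:],13); print(cv2.minEnclosingCircle(w[:,:2].astype(np.float32)),w[:,:2].min(0),w[:,:2].max(0))
print(cast(K,P,[(262,236),(356,236),(188,220),(213,245)],6).round())
E
```

```text
[ 227  144   57   56 2459]
((460.2359619140625, -88.4349136352539), 32.69651794433594) [ 428.16226746 -121.01684653] [492.34097156 -55.99149583]
[[464.  -4.   6.]
 [346.  13.   6.]
 [551. -38.   6.]
 [527.   0.   6.]]
```

>>> {"name": "send_rows", "arguments": {"targets": [{"dx": 0.27,"dy": -0.15,"dz": 0.9,"jaw": -1,"turn": 0},{"dx": 0,"dy": 0,"dz": 0.9,"jaw": -1,"turn": 0},{"dx": 0,"dy": 0,"dz": 0.9,"jaw": -1,"turn": 0},{"dx": 0,"dy": 0,"dz": 0.9,"jaw": -1,"turn": 0},{"dx": 0,"dy": 0,"dz": 0.9,"jaw": -1,"turn": 0},{"dx": 0,"dy": 0,"dz": 0.9,"jaw": -1,"turn": 0},{"dx": 0,"dy": 0,"dz": 0.9,"jaw": -1,"turn": 0},{"dx": 0,"dy": 0,"dz": 0.5,"jaw": -1,"turn": 0}]}}

```text
t: 4.73
tool_pos: [459.7, -90.0, 6.9]
eef_rot: [-0.654, 0.756, 0.0, -0.0]
force: [-0.4, -0.4, -0.2]
opening: 85.3
grasp_force: 0.0
```

>>> {"name": "send_rows", "arguments": {"squeeze": 20, "targets": [{"dx": 0,"dy": 0,"dz": 0.4,"jaw": -1,"turn": 0},{"dx": 0,"dy": 0,"dz": 0.0,"jaw": -1,"turn": 0},{"dx": 0,"dy": 0,"dz": 0,"jaw": -0.6,"turn": 0},{"dx": 0,"dy": 0,"dz": 0,"jaw": -0.4,"turn": 0},{"dx": 0,"dy": 0,"dz": 0,"jaw": -0.4,"turn": 0}]}}

```text
t: 5.15
tool_pos: [461.2, -89.1, 0.9]
eef_rot: [-0.655, 0.755, -0.0, 0.001]
force: [0.1, 0.1, -0.1]
opening: 60.1
grasp_force: 0.0
```

```bash
python3 - <<'E'
from h import *
s=sensors.read_state(); a=vision.snapshot("wrist")[:,:,::-1]; cv2.imwrite("pics/w2.png",a[160:]); print(s["tool_pos"],s["opening"],s["grasp_force"],s["force"])
E
```

```text
[461.22142016 -89.1168643    0.88359891] 60.128862553081596 0.0 [ 0.09287624  0.08233355 -0.10782811]
```

View pics/w2.png

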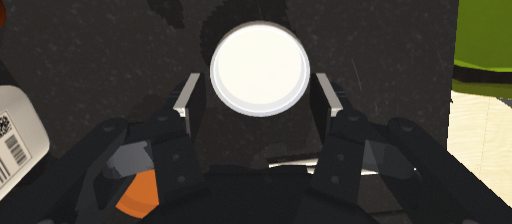

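```bash
python3 - <<'E'
from h import *
s=sensors.read_state(); K,P=campose("wrist",s); im=vision.snapshot("wrist")[:,:,::-1].astype(int)
print(s["opening"],s["tool_pos"])
T=R.from_quat(s["eef_rot"]).as_matrix()
pts=[s["tool_pos"]+T@np.array(v) for v in ([0,0,0],[0,30,0],[0,-30,0],[0,30,-19],[0,-30,-19],[0,30,-40])]
print(proj(K,P,pts).round())
c,st,ce=blob(im.min(2)>150,(260,228)); print(st)
w=cast(K,P,c[:,0,:],13); print(cv2.minEnclosingCircle(w[:,:2].astype(np.float32)))
E
```

```text
59.89697010171075 [461.18060789 -89.05698684   0.84103292]
[[257. 223.]
 [301. 223.]
 [214. 223.]
 [306. 236.]
 [209. 236.]
 [312. 254.]]
[ 210  184  100   93 7182]
((460.0153503417969, -87.8843994140625), 32.71443176269531)
```

```bash
python3 - <<'E'
import cv2
a=cv2.imread("pics/w2.png")[10:120,160:360]; cv2.imwrite("pics/w2z.png",cv2.resize(a,None,fx=4,fy=4,interpolation=cv2.INTER_CUBIC))
E
```

```text
(no output)
```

View pics/w2z.png

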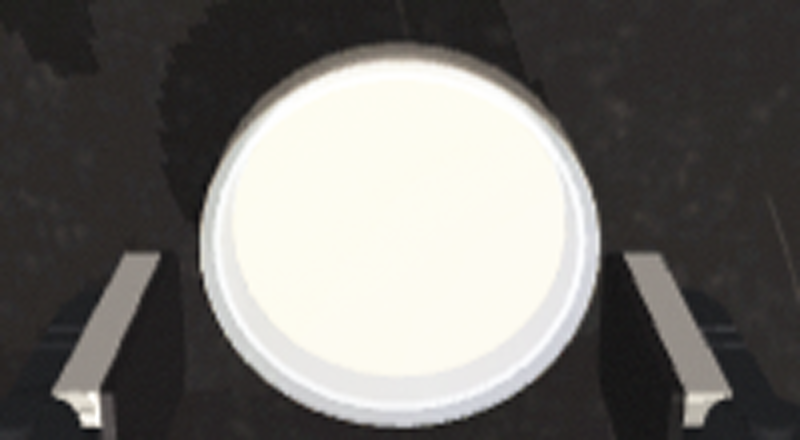

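The zoomed crop shows the dark pads either side of the dish, the right one touching at about (600,260) and the left about 2 mm clear. So I close further.

>>> {"name": "send_rows", "arguments": {"squeeze": 20, "targets": [{"dx": 0,"dy": 0,"dz": 0.1,"jaw": -0.3,"turn": 0},{"dx": 0,"dy": 0,"dz": 0,"jaw": -0.2,"turn": 0},{"dx": 0,"dy": 0,"dz": 0,"jaw": 0,"turn": 0},{"dx": 0,"dy": 0,"dz": 0,"jaw": 0,"turn": 0}]}}

```text
t: 5.58
tool_pos: [460.6, -89.1, -2.0]
eef_rot: [-0.655, 0.755, 0.0, -0.0]
force: [-0.5, 0.5, 0.7]
opening: 42.5
grasp_force: 0.0
```

```bash
python3 - <<'E'
from h import *
s=sensors.read_state(); a=vision.snapshot("wrist")[:,:,::-1]; print(s["tool_pos"],s["opening"],s["grasp_force"],s["force"])
cv2.imwrite("pics/w3z.png",cv2.resize(a[150:290,150:370],None,fx=3,fy=3,interpolation=cv2.INTER_CUBIC))
E
```

```text
[460.55234908 -89.07739113  -1.9887779 ] 42.456888183590564 0.0 [-0.49133999  0.45185393  0.73905243]
```

View pics/w3z.png

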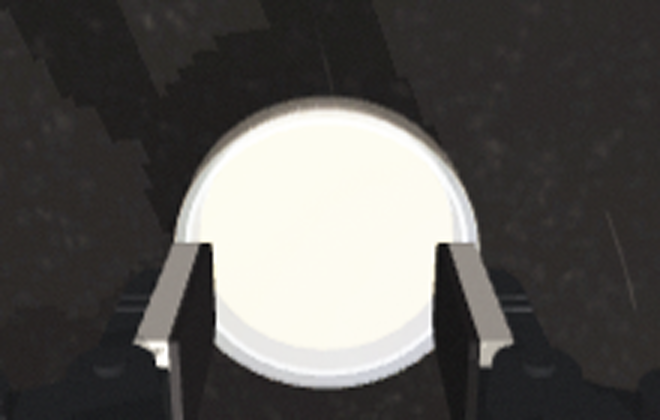

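The crop shows the fingertips above the dish's rim, at (213,243) and (436,243), so they end about 29 mm short of the reported TCP. I'll open, go lower in small steps and watch the force.

>>> {"name": "send_rows", "arguments": {"squeeze": 20, "targets": [{"dx": 0,"dy": 0,"dz": 0,"jaw": -0.75,"turn": 0},{"dx": 0,"dy": 0,"dz": 0,"jaw": -0.75,"turn": 0},{"dx": -0.05,"dy": 0,"dz": 0,"jaw": -0.75,"turn": 0},{"dx": 0,"dy": 0,"dz": 0,"jaw": -0.75,"turn": 0},{"dx": 0,"dy": 0,"dz": 0.25,"jaw": -0.75,"turn": 0},{"dx": 0,"dy": 0,"dz": 0.25,"jaw": -0.75,"turn": 0}]}}

```text
t: 6.13
tool_pos: [460.9, -88.0, -12.2]
eef_rot: [-0.655, 0.755, -0.0, 0.0]
force: [0.5, -0.7, -1.0]
opening: 74.8
grasp_force: 0.0
```

>>> {"name": "send_rows", "arguments": {"targets": [{"dx": 0,"dy": 0,"dz": 0.15,"jaw": -0.75,"turn": 0},{"dx": 0,"dy": 0,"dz": 0.15,"jaw": -0.75,"turn": 0},{"dx": 0,"dy": 0,"dz": 0,"jaw": -0.75,"turn": 0}]}}

```text
t: 6.38
tool_pos: [460.1, -88.2, -18.9]
eef_rot: [-0.655, 0.755, 0.0, -0.001]
force: [0.3, 0.3, 0.3]
opening: 74.6
grasp_force: 0.0
```

>>> {"name": "send_rows", "arguments": {"targets": [{"dx": 0,"dy": 0,"dz": 0.2,"jaw": -0.7,"turn": 0},{"dx": 0,"dy": 0,"dz": 0,"jaw": -0.7,"turn": 0},{"dx": 0,"dy": 0,"dz": 0,"jaw": -0.6,"turn": 0},{"dx": 0,"dy": 0,"dz": 0,"jaw": -0.4,"turn": 0},{"dx": 0,"dy": 0,"dz": 0,"jaw": -0.2,"turn": 0},{"dx": 0,"dy": 0,"dz": 0,"jaw": -0.2,"turn": 0}]}}

```text
t: 6.88
tool_pos: [460.7, -88.1, -21.7]
eef_rot: [-0.655, 0.755, -0.0, 0.0]
force: [-1.5, -0.3, 4.8]
opening: 61.8
grasp_force: 21.2
```

>>> {"name": "send_rows", "arguments": {"targets": [{"dx": 0,"dy": 0,"dz": -0.2,"jaw": 0,"turn": 0},{"dx": 0,"dy": 0,"dz": -0.5,"jaw": 0,"turn": 0},{"dx": 0,"dy": 0,"dz": -0.9,"jaw": 0,"turn": 0},{"dx": 0,"dy": 0,"dz": -0.9,"jaw": 0,"turn": 0},{"dx": 0,"dy": 0,"dz": -0.9,"jaw": 0,"turn": 0},{"dx": 0,"dy": 0,"dz": -0.9,"jaw": 0,"turn": 0},{"dx": 0,"dy": 0,"dz": -0.7,"jaw": 0,"turn": 0},{"dx": 0,"dy": 0,"dz": -0.3,"jaw": 0,"turn": 0}]}}

```text
t: 7.55
tool_pos: [461.8, -87.9, 86.2]
eef_rot: [-0.655, 0.755, -0.001, 0.001]
force: [-0.0, -0.8, -0.2]
opening: 62.1
grasp_force: 22.1
```

>>> {"name": "send_rows", "arguments": {"targets": [{"dx": -0.3,"dy": 0,"dz": 0,"jaw": 0,"turn": 0},{"dx": -0.6,"dy": 0,"dz": 0,"jaw": 0,"turn": 0},{"dx": -0.9,"dy": 0.05,"dz": 0,"jaw": 0,"turn": 0},{"dx": -0.9,"dy": 0.05,"dz": 0,"jaw": 0,"turn": 0},{"dx": -0.9,"dy": 0.05,"dz": 0,"jaw": 0,"turn": 0},{"dx": -0.9,"dy": 0.05,"dz": 0,"jaw": 0,"turn": 0},{"dx": -0.9,"dy": 0.05,"dz": 0,"jaw": 0,"turn": 0},{"dx": -0.9,"dy": 0.05,"dz": 0,"jaw": 0,"turn": 0}]}}

```text
t: 8.22
tool_pos: [471.8, 38.4, 82.8]
eef_rot: [-0.655, 0.755, 0.0, -0.001]
force: [-0.6, 0.1, 0.2]
opening: 61.6
grasp_force: 22.1
```

>>> {"name": "send_rows", "arguments": {"targets": [{"dx": -0.9,"dy": 0.05,"dz": 0,"jaw": 0,"turn": 0},{"dx": -0.9,"dy": 0.05,"dz": 0,"jaw": 0,"turn": 0},{"dx": -0.9,"dy": 0.05,"dz": 0,"jaw": 0,"turn": 0},{"dx": -0.9,"dy": 0.05,"dz": 0,"jaw": 0,"turn": 0},{"dx": -0.9,"dy": 0.05,"dz": 0,"jaw": 0,"turn": 0},{"dx": -0.9,"dy": 0.05,"dz": 0,"jaw": 0,"turn": 0},{"dx": -0.9,"dy": 0.05,"dz": 0,"jaw": 0,"turn": 0},{"dx": -0.9,"dy": 0.05,"dz": 0,"jaw": 0,"turn": 0}]}}

```text
t: 8.88
tool_pos: [484.1, 182.0, 82.7]
eef_rot: [-0.655, 0.755, 0.0, -0.001]
force: [-0.3, -0.3, -0.2]
opening: 61.9
grasp_force: 22.1
```

>>> {"name": "send_rows", "arguments": {"targets": [{"dx": -0.9,"dy": 0.05,"dz": 0,"jaw": 0,"turn": 0},{"dx": -0.9,"dy": 0.05,"dz": 0,"jaw": 0,"turn": 0},{"dx": -0.6,"dy": 0,"dz": 0.2,"jaw": 0,"turn": 0},{"dx": -0.4,"dy": 0,"dz": 0.4,"jaw": 0,"turn": 0},{"dx": 0,"dy": 0,"dz": 0.4,"jaw": 0,"turn": 0},{"dx": 0,"dy": 0,"dz": 0.4,"jaw": 0,"turn": 0},{"dx": 0,"dy": 0,"dz": 0,"jaw": 0,"turn": 0}]}}

```text
t: 9.47
tool_pos: [489.4, 235.2, 53.5]
eef_rot: [-0.655, 0.756, 0.0, -0.002]
force: [0.1, -0.5, -0.9]
opening: 61.9
grasp_force: 22.1
```

```bash
python3 - <<'E'
from h import *
s=sensors.read_state(); K,P=campose("wrist",s); im=vision.snapshot("wrist")[:,:,::-1]; cv2.imwrite("pics/w4.png",im)
print(s["tool_pos"],s["opening"],s["grasp_force"])
for n in("side",):
    a=vision.snapshot(n)[:,:,::-1]; cv2.imwrite("pics/s4.png",np.hstack([im,cv2.resize(a[90:250,140:340],(480,384),interpolation=cv2.INTER_CUBIC)])[:,:])
a=cv2.imread("pics/s4.png"); cv2.imwrite("pics/s4.png",cv2.resize(a,(796,308)))
E
```

```text
[489.36883652 235.20440088  53.48513471] 61.89264192382553 22.130337059497833
```

View pics/s4.png

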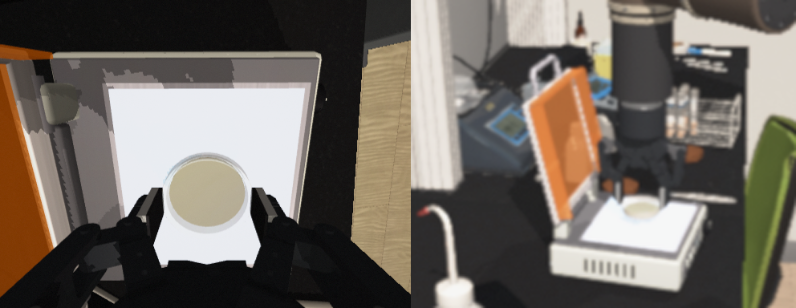

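The wrist half shows the dish in the fingers over the white window at (207,192). The side half shows the hood tipped back behind it, clear of the gripper.

>>> {"name": "send_rows", "arguments": {"targets": [{"dx": -0.12,"dy": -0.06,"dz": 0.2,"jaw": 0,"turn": 0},{"dx": 0,"dy": 0,"dz": 0.2,"jaw": 0,"turn": 0},{"dx": 0,"dy": 0,"dz": 0.15,"jaw": 0,"turn": 0},{"dx": 0,"dy": 0,"dz": 0,"jaw": 0,"turn": 0},{"dx": 0,"dy": 0,"dz": 0,"jaw": 0,"turn": 0}]}}

```text
t: 9.98
tool_pos: [492.3, 238.9, 44.9]
eef_rot: [-0.655, 0.755, -0.0, -0.0]
force: [0.4, 0.4, -0.3]
opening: 62.0
grasp_force: 22.1
```

>>> {"name": "send_rows", "arguments": {"targets": [{"dx": 0,"dy": 0,"dz": 0.1,"jaw": 0,"turn": 0},{"dx": 0,"dy": 0,"dz": 0.03,"jaw": 0,"turn": 0},{"dx": 0,"dy": 0,"dz": 0,"jaw": 0,"turn": 0}]}}

```text
t: 10.23
tool_pos: [492.3, 239.0, 42.3]
eef_rot: [-0.655, 0.755, 0.0, -0.0]
force: [-0.2, 0.6, -1.8]
opening: 61.9
grasp_force: 22.1
```

>>> {"name": "send_rows", "arguments": {"targets": [{"dx": 0,"dy": 0,"dz": 0.1,"jaw": 0,"turn": 0},{"dx": 0,"dy": 0,"dz": 0.05,"jaw": 0,"turn": 0},{"dx": 0,"dy": 0,"dz": 0,"jaw": 0,"turn": 0}]}}

```text
t: 10.48
tool_pos: [492.3, 239.0, 39.2]
eef_rot: [-0.655, 0.755, 0.0, -0.0]
force: [0.3, 1.1, -0.1]
opening: 62.4
grasp_force: 22.1
```

>>> {"name": "send_rows", "arguments": {"targets": [{"dx": 0,"dy": 0,"dz": 0.05,"jaw": 0,"turn": 0},{"dx": 0,"dy": 0,"dz": 0.03,"jaw": 0,"turn": 0},{"dx": 0,"dy": 0,"dz": 0,"jaw": 0,"turn": 0}]}}

```text
t: 10.73
tool_pos: [492.5, 239.1, 38.4]
eef_rot: [-0.655, 0.755, -0.0, 0.0]
force: [-3.0, -0.4, 4.9]
opening: 61.5
grasp_force: 22.6
```

>>> {"name": "send_rows", "arguments": {"targets": [{"dx": 0,"dy": 0,"dz": 0,"jaw": -0.5,"turn": 0},{"dx": 0,"dy": 0,"dz": 0,"jaw": -0.6,"turn": 0},{"dx": 0,"dy": 0,"dz": 0,"jaw": -0.75,"turn": 0},{"dx": 0,"dy": 0,"dz": 0,"jaw": -0.75,"turn": 0},{"dx": 0,"dy": 0,"dz": 0,"jaw": -0.75,"turn": 0},{"dx": 0,"dy": 0,"dz": -0.5,"jaw": -0.75,"turn": 0},{"dx": 0,"dy": 0,"dz": -1,"jaw": -0.75,"turn": 0},{"dx": 0,"dy": 0,"dz": -1,"jaw": -0.75,"turn": 0}]}}

```text
t: 11.4
tool_pos: [492.0, 238.6, 88.4]
eef_rot: [-0.655, 0.755, -0.0, -0.001]
force: [0.8, -0.2, -0.1]
opening: 74.7
grasp_force: 0.0
```

```bash
python3 - <<'E'
from h import *
s=sensors.read_state(); K,P=campose("wrist",s); im=vision.snapshot("wrist")[:,:,::-1].copy(); cv2.imwrite("pics/w5.png",im)
im=im.astype(int); print(s["tool_pos"],s["opening"])
px=proj(K,P,[[492,238.5,75]])[0].astype(int); print(px, im[px[1],px[0]])
m=(im.max(2)-im.min(2)>18)&(im.min(2)>110); c,st,ce=blob(m,tuple(px)); print(st)
w=cast(K,P,c[:,0,:],70); print(cv2.minEnclosingCircle(w[:,:2].astype(np.float32)))
# window via bright blob
c,st,ce=blob(im.min(2)>235,(int(px[0]),int(px[1]-55))); w=cast(K,P,c[:,0,:],60); print(st,cv2.minAreaRect(w[:,:2].astype(np.float32)))
E
```

```text
[492.0062765  238.61778567  88.37964815] 74.7486743440896
[257 215] [162 190 199]
[ 221  176   73   68 3820]
((492.0639343261719, 236.90420532226562), 27.213302612304688)
[  159   104   203   190 27514] ((489.85882568359375, 239.48919677734375), (157.66273498535156, 142.2740020751953), 82.1092529296875)
```

```bash
python3 - <<'E'
from h import *
def plane(n,a,b):
    K,P=campose(n); r=[cast(K,P,[p],0)[0]-P[:3,3] for p in (a,b)]
    N=np.cross(*r); N/=np.linalg.norm(N); return N,N@P[:3,3]
# lower shelf front edge
n1,d1=plane("scene",(0,90),(225,30)); n2,d2=plane("side",(0,150),(160,62))
print("dir",np.cross(n1,n2))
print("at y=217",np.linalg.solve([n1,n2,[0,1,0]],[d1,d2,217]))
for n in("scene","side"):
    K,P=campose(n); print(n,proj(K,P,[[641,217,z] for z in (304,450,600,750)]).round().tolist())
E
```

```text
dir [-0.00707489  0.0888173   0.00149993]
at y=217 [888.29502614 217.         412.69220725]
scene [[214.0, 107.0], [211.0, 58.0], [207.0, -1.0], [203.0, -72.0]]
side [[208.0, 123.0], [206.0, 71.0], [204.0, 13.0], [201.0, -51.0]]
```

>>> {"name": "send_rows", "arguments": {"targets": [{"dx": 0,"dy": 0,"dz": -1,"jaw": -0.75,"turn": 0},{"dx": 0,"dy": 0,"dz": -1,"jaw": -0.75,"turn": 0},{"dx": 0,"dy": 0,"dz": -1,"jaw": -0.75,"turn": 0},{"dx": 0,"dy": 0,"dz": -1,"jaw": -0.75,"turn": 0},{"dx": 0,"dy": 0,"dz": -1,"jaw": -0.75,"turn": 0},{"dx": 0,"dy": 0,"dz": -1,"jaw": -0.75,"turn": 0},{"dx": 0,"dy": 0,"dz": -1,"jaw": -0.75,"turn": 0},{"dx": 0,"dy": 0,"dz": -1,"jaw": -0.75,"turn": 0}]}}

```text
t: 12.12
tool_pos: [492.2, 238.9, 249.7]
eef_rot: [-0.655, 0.755, 0.0, 0.0]
force: [0.8, 0.6, -0.2]
opening: 74.7
grasp_force: 0.0
```

>>> {"name": "send_rows", "arguments": {"targets": [{"dx": 0,"dy": 0,"dz": -1,"jaw": -0.75,"turn": 0},{"dx": 0,"dy": 0,"dz": -1,"jaw": -0.75,"turn": 0},{"dx": 0,"dy": -0.5,"dz": -1,"jaw": -0.75,"turn": 0},{"dx": 0,"dy": -1,"dz": -1,"jaw": -0.75,"turn": 0},{"dx": 0,"dy": -1,"dz": 0,"jaw": -0.75,"turn": 0},{"dx": 0,"dy": -1,"dz": 0,"jaw": -0.75,"turn": 0},{"dx": 0,"dy": -1,"dz": 0,"jaw": -0.75,"turn": 0},{"dx": 0,"dy": 0,"dz": 0,"jaw": -0.75,"turn": 0}]}}

```text
t: 12.78
tool_pos: [583.6, 225.7, 327.2]
eef_rot: [-0.655, 0.756, -0.0, -0.001]
force: [-0.1, 0.2, -0.2]
opening: 74.6
grasp_force: 0.0
```

```bash
python3 - <<'E'
from h import *
s=sensors.read_state(); K,P=campose("wrist",s); im=vision.snapshot("wrist")[:,:,::-1]; cv2.imwrite("pics/w6.png",im)
print(s["tool_pos"],s["joint_pos"].round(2),s["opening"])
y=np.radians(-7.9); ex=np.array([np.cos(y),np.sin(y),0]); ey=np.array([-ex[1],ex[0],0]); H=np.array([592,224.3,88]); C=H+50*ex+[0,0,216]
print(C,proj(K,P,[C,C-40*ey,C+40*ey]).round())
E
```

```text
[583.59326317 225.68717402 327.19228914] [ 0.68  0.23  0.1   0.   -1.45 -0.82] 74.56386530485612
[641.52547316 217.4277727  304.        ] [[181. 211.]
 [176. 159.]
 [186. 257.]]
```

View pics/w6.png

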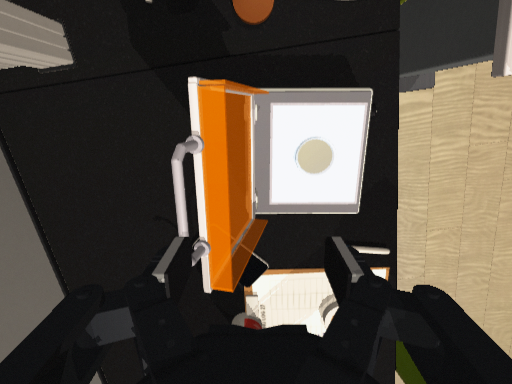

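The wrist view shows the bar of the handle vertical at column about 180, rows 150 to 240, where the geometry predicts it (181,211). The dish is seen in the window at (315,155).

>>> {"name": "send_rows", "arguments": {"targets": [{"dx": 0,"dy": -0.97,"dz": 0,"jaw": -0.75,"turn": 0},{"dx": 0,"dy": -0.97,"dz": 0,"jaw": -0.75,"turn": 0},{"dx": 0,"dy": -0.97,"dz": 0,"jaw": -0.6,"turn": 0},{"dx": 0,"dy": 0,"dz": 0.7,"jaw": -0.5,"turn": 0},{"dx": 0,"dy": 0,"dz": 0.8,"jaw": -0.5,"turn": 0},{"dx": 0,"dy": 0,"dz": 0.8,"jaw": -0.5,"turn": 0},{"dx": 0,"dy": 0,"dz": 0.7,"jaw": -0.5,"turn": 0},{"dx": 0,"dy": 0,"dz": 0,"jaw": -0.5,"turn": 0}]}}

```text
t: 13.5
tool_pos: [637.0, 217.8, 265.1]
eef_rot: [-0.655, 0.755, 0.001, -0.002]
force: [-0.5, -0.2, -1.0]
opening: 63.7
grasp_force: 0.0
```

```bash
python3 - <<'E'
from h import *
s=sensors.read_state(); K,P=campose("wrist",s); im=vision.snapshot("wrist")[:,:,::-1]; sd=vision.snapshot("side")[:,:,::-1]
print(s["tool_pos"],s["opening"],s["force"])
C=np.array([641.5,217.4,304]); print(proj(K,P,[C]).round(), proj(*campose("side"),[C]).round())
cv2.imwrite("pics/w7.png",np.hstack([im[130:330,110:410],cv2.resize(sd[80:180,140:290],None,fx=2,fy=2,interpolation=cv2.INTER_CUBIC)]))
E
```

```text
[636.99248067 217.84574393 265.11382941] 63.69344671290579 [-0.49671049 -0.17888276 -1.01031665]
[[249. 253.]] [[208. 123.]]
```

View pics/w7.png

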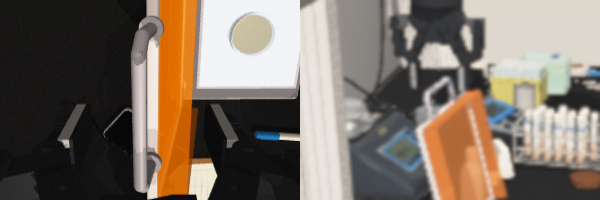

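The wrist half shows the bar at (139,120), about 5 mm left of centre between the fingers. The side half shows the fingertips near bar level before closing. I'll recentre, go 3 mm lower and close.

>>> {"name": "send_rows", "arguments": {"squeeze": 40, "targets": [{"dx": 0,"dy": -0.23,"dz": 0.15,"jaw": -0.5,"turn": 0},{"dx": 0,"dy": 0,"dz": 0,"jaw": -0.2,"turn": 0},{"dx": 0,"dy": 0,"dz": 0,"jaw": 0.2,"turn": 0},{"dx": 0,"dy": 0,"dz": 0,"jaw": 0.5,"turn": 0},{"dx": 0,"dy": 0,"dz": 0,"jaw": 0.7,"turn": 0},{"dx": 0,"dy": 0,"dz": 0,"jaw": 1,"turn": 0},{"dx": 0,"dy": 0,"dz": 0,"jaw": 1,"turn": 0},{"dx": 0,"dy": 0,"dz": 0,"jaw": 1,"turn": 0}]}}

```text
t: 14.27
tool_pos: [642.0, 217.7, 265.1]
eef_rot: [-0.655, 0.755, 0.001, -0.001]
force: [-8.3, 0.4, 4.2]
opening: 6.4
grasp_force: 39.3
```

```bash
python3 - <<'E'
import numpy as np
a=np.r_[np.linspace(1.8,0.873,25)]
u=222*np.cos(a);z=222*np.sin(a)
print(np.c_[a[1:],np.diff(u)/20,-np.diff(z)/20].round(2).tolist())
E
```

```text
[[1.76, 0.42, -0.09], [1.72, 0.42, -0.07], [1.68, 0.42, -0.06], [1.65, 0.43, -0.04], [1.61, 0.43, -0.02], [1.57, 0.43, -0.01], [1.53, 0.43, 0.01], [1.49, 0.43, 0.03], [1.45, 0.43, 0.04], [1.41, 0.42, 0.06], [1.38, 0.42, 0.08], [1.34, 0.42, 0.09], [1.3, 0.41, 0.11], [1.26, 0.41, 0.12], [1.22, 0.41, 0.14], [1.18, 0.4, 0.15], [1.14, 0.39, 0.17], [1.1, 0.39, 0.19], [1.07, 0.38, 0.2], [1.03, 0.37, 0.21], [0.99, 0.36, 0.23], [0.95, 0.35, 0.24], [0.91, 0.34, 0.26], [0.87, 0.33, 0.27]]
```

>>> {"name": "send_rows", "arguments": {"targets": [{"dx": 0,"dy": 0.42,"dz": -0.09,"jaw": 1,"turn": 0},{"dx": 0,"dy": 0.42,"dz": -0.07,"jaw": 1,"turn": 0},{"dx": 0,"dy": 0.42,"dz": -0.06,"jaw": 1,"turn": 0},{"dx": 0,"dy": 0.43,"dz": -0.04,"jaw": 1,"turn": 0},{"dx": 0,"dy": 0.43,"dz": -0.02,"jaw": 1,"turn": 0},{"dx": 0,"dy": 0.43,"dz": -0.01,"jaw": 1,"turn": 0},{"dx": 0,"dy": 0.43,"dz": 0.01,"jaw": 1,"turn": 0},{"dx": 0,"dy": 0.43,"dz": 0.03,"jaw": 1,"turn": 0}]}}

```text
t: 14.93
tool_pos: [575.4, 227.1, 270.5]
eef_rot: [-0.655, 0.755, -0.0, 0.0]
force: [0.3, -1.6, 3.7]
opening: 6.1
grasp_force: 40.5
```

>>> {"name": "send_rows", "arguments": {"targets": [{"dx": 0,"dy": 0.43,"dz": 0.04,"jaw": 1,"turn": 0},{"dx": 0,"dy": 0.42,"dz": 0.06,"jaw": 1,"turn": 0},{"dx": 0,"dy": 0.42,"dz": 0.08,"jaw": 1,"turn": 0},{"dx": 0,"dy": 0.42,"dz": 0.09,"jaw": 1,"turn": 0},{"dx": 0,"dy": 0.41,"dz": 0.11,"jaw": 1,"turn": 0},{"dx": 0,"dy": 0.41,"dz": 0.12,"jaw": 1,"turn": 0},{"dx": 0,"dy": 0.41,"dz": 0.14,"jaw": 1,"turn": 0},{"dx": 0,"dy": 0.4,"dz": 0.15,"jaw": 1,"turn": 0}]}}

```text
t: 15.6
tool_pos: [509.2, 236.4, 253.7]
eef_rot: [-0.655, 0.755, 0.0, -0.0]
force: [-0.9, -1.4, 3.9]
opening: 6.3
grasp_force: 41.4
```

>>> {"name": "send_rows", "arguments": {"targets": [{"dx": 0,"dy": 0.39,"dz": 0.17,"jaw": 1,"turn": 0},{"dx": 0,"dy": 0.39,"dz": 0.19,"jaw": 1,"turn": 0},{"dx": 0,"dy": 0.38,"dz": 0.2,"jaw": 1,"turn": 0},{"dx": 0,"dy": 0.37,"dz": 0.21,"jaw": 1,"turn": 0},{"dx": 0,"dy": 0.36,"dz": 0.23,"jaw": 1,"turn": 0},{"dx": 0,"dy": 0.35,"dz": 0.24,"jaw": 1,"turn": 0},{"dx": 0,"dy": 0.34,"dz": 0.26,"jaw": 1,"turn": 0}]}}

```text
t: 16.18
tool_pos: [458.4, 243.6, 223.2]
eef_rot: [-0.655, 0.755, -0.0, -0.0]
force: [-2.4, -2.9, 2.6]
opening: 6.0
grasp_force: 42.3
```

>>> {"name": "send_rows", "arguments": {"targets": [{"dx": 0,"dy": 0.2,"dz": 0.16,"jaw": 1,"turn": 0},{"dx": 0,"dy": 0.13,"dz": 0.11,"jaw": 1,"turn": 0},{"dx": 0,"dy": 0,"dz": 0,"jaw": 1,"turn": 0},{"dx": 0,"dy": 0,"dz": 0,"jaw": 1,"turn": 0},{"dx": 0,"dy": 0,"dz": 0,"jaw": 1,"turn": 0},{"dx": 0,"dy": 0,"dz": 0,"jaw": 1,"turn": 0},{"dx": 0,"dy": 0,"dz": 0,"jaw": 1,"turn": 0},{"dx": 0,"dy": 0,"dz": 0,"jaw": 1,"turn": 0}]}}

```text
t: 16.85
tool_pos: [452.9, 244.4, 218.7]
eef_rot: [-0.655, 0.756, -0.0, -0.0]
force: [-4.0, -5.1, 2.2]
opening: 5.9
grasp_force: 42.4
```

```bash
python3 - <<'E'
from h import *
s=sensors.read_state(); print(s["tool_pos"],s["opening"],s["grasp_force"],s["force"])
sd=vision.snapshot("side")[:,:,::-1]; sc=vision.snapshot("scene")[:,:,::-1]
y=np.radians(-7.9); ex=np.array([np.cos(y),np.sin(y),0]); ey=np.array([-ex[1],ex[0],0]); H=np.array([592,224.3,88])
u=-50.4+(np.array([642,217.7])-s["tool_pos"][:2])@ex[:2]; zz=s["tool_pos"][2]+39.1-88
print("u,z,r,a",u,zz,np.hypot(u,zz),np.degrees(np.arctan2(zz,u)))
out=sd[90:250,150:350].copy()
K,P=campose("side")
for a in (45,50,55):
    a=np.radians(a); q=H-ex*188*np.cos(a)+[0,0,188*np.sin(a)]+96*ey; print(np.degrees(a),proj(K,P,[q]).round(1)-[150,90])
cv2.imwrite("pics/e.png",np.hstack([cv2.resize(out,None,fx=2.4,fy=2.4,interpolation=cv2.INTER_CUBIC),cv2.resize(sc[90:250,160:300],None,fx=2.2,fy=2.4,interpolation=cv2.INTER_CUBIC)]))
E
```

```text
[452.88234453 244.35540811 218.72346882] 5.89662924355334 42.3802775144577 [-4.02925883 -5.06181322  2.22851936]
u,z,r,a 140.58646787128876 169.82346882197584 220.46443139711565 50.38072103035767
45.0 [[110.8  77.4]]
50.0 [[106.5  73.1]]
55.0 [[101.8  69.1]]
```

View pics/e.png

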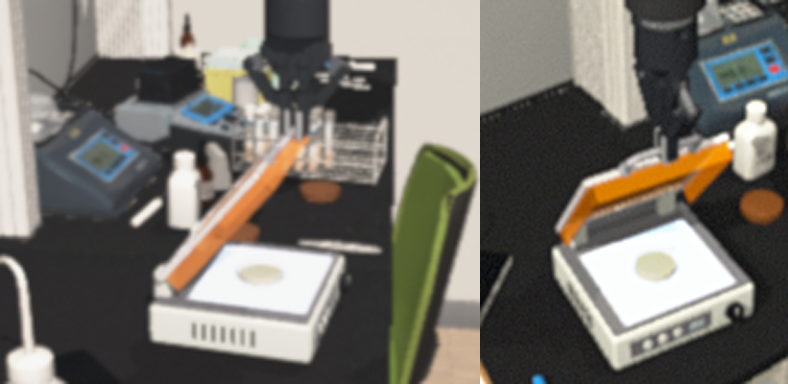

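The last picture shows the hood held partway down above the dish, with the dish near the middle of the window in both views. I'll check the angle with projected corners.

```bash
python3 - <<'E'
from h import *
y=np.radians(-7.9); ex=np.array([np.cos(y),np.sin(y),0]); ey=np.array([-ex[1],ex[0],0]); H=np.array([592,224.3,88])
for n,o,f in(("side",(150,90),(2.4,2.4)),("scene",(160,90),(2.2,2.4))):
  K,P=campose(n)
  for a in (0,45,50,55,60):
    a=np.radians(a); d=-ex*np.cos(a)+np.array([0,0,np.sin(a)])
    print(n,round(np.degrees(a)),((proj(K,P,[H+96*ey,H-96*ey,H+96*ey+188*d,H-96*ey+188*d,H+222*d])-o)*f+([480,0] if n=="scene" else [0,0])).round().tolist())
E
```

```text
side 0 [[157.0, 279.0], [205.0, 219.0], [311.0, 298.0], [342.0, 233.0], [355.0, 267.0]]
side 45 [[157.0, 279.0], [205.0, 219.0], [266.0, 186.0], [304.0, 133.0], [306.0, 140.0]]
side 50 [[157.0, 279.0], [205.0, 219.0], [256.0, 175.0], [294.0, 124.0], [295.0, 129.0]]
side 55 [[157.0, 279.0], [205.0, 219.0], [244.0, 166.0], [285.0, 116.0], [282.0, 118.0]]
side 60 [[157.0, 279.0], [205.0, 219.0], [232.0, 157.0], [274.0, 108.0], [269.0, 108.0]]
scene 0 [[558.0, 230.0], [681.0, 187.0], [618.0, 319.0], [750.0, 266.0], [699.0, 309.0]]
scene 45 [[558.0, 230.0], [681.0, 187.0], [593.0, 199.0], [731.0, 152.0], [673.0, 167.0]]
scene 50 [[558.0, 230.0], [681.0, 187.0], [588.0, 185.0], [726.0, 139.0], [668.0, 151.0]]
scene 55 [[558.0, 230.0], [681.0, 187.0], [583.0, 171.0], [721.0, 126.0], [661.0, 135.0]]
scene 60 [[558.0, 230.0], [681.0, 187.0], [578.0, 159.0], [716.0, 114.0], [655.0, 120.0]]
```

```bash
python3 -c "
from rig import hand_in
print(hand_in())"
```

```text
the job is handed in; nothing more can be done
None
```

The dish is on the window, about 3 mm from its centre, and the gripper still holds the hood by its bar at about 50° open; the job is handed in, but no verdict came back.

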